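# Put the writing things back in their fitted desk holders

### The job

Tidy the desk: put the ink bottle, the wax seal, the matchbox and the eraser each into the small felt-lined dark walnut holder made for it (matching shape, size and felt colour: square navy for the bottle, round yellow for the seal, larger oblong red for the matchbox, smaller oblong off-white for the eraser). Each must end right way up, resting flat on the felt inside the rim, let go and still. Do not move or tip over the crystal tumbler and the silver card case that stand among them.

Things in the scene. Friction and masses are not known exactly. Their poses are not given: they have to be found in the camera images.
- the_ink_bottle: navy blue square glass ink bottle with a black screw cap, standing; 50 x 50 x 60 mm (square body up to 40 mm, round cap 36 mm across above 46 mm), 0.15 kg. Origin at the centre of its underside; x and y square to the flat sides, z up.
- the_wax_seal: wax seal, standing on its brass foot: turned brown wooden handle on top; round, 25 mm across and 79 mm high, thickest near the top (about 60 mm up), 0.09 kg. Origin at the centre of its underside; z up.
- the_matchbox: dark red matchbox lying flat (its drawer does not move), 37 mm (x) x 54 mm (y) x 16 mm high. Origin at the centre of its underside; z up.
- the_eraser: white eraser with a blue sleeve lying flat, 20 mm (x) x 44 mm (y) x 12 mm high. Origin at the centre of its underside; z up.
- ink_holder: holder for the ink bottle: square recess 66 x 66 mm lined with navy blue felt (76 x 76 mm outside). Fixed to the desk. Dark walnut board 4 mm thick with 1 mm of felt on it and a rim 5 mm wide round the felt; the felt, on which the thing is to rest, is 5 mm and the top of the rim 9 mm above the desk. Origin at the middle of the board's underside, on the desk; z up. x and y along the sides.
- seal_holder: holder for the wax seal: small round recess 42 mm across lined with golden yellow felt (52 mm outside). Fixed to the desk. Dark walnut board 4 mm thick with 1 mm of felt on it and a rim 5 mm wide round the felt; the felt, on which the thing is to rest, is 5 mm and the top of the rim 9 mm above the desk. Origin at the middle of the board's underside, on the desk; z up. 
- matchbox_holder: holder for the matchbox: oblong recess 53 mm (x) x 70 mm (y) lined with red felt (63 x 80 mm outside). Fixed to the desk. Dark walnut board 4 mm thick with 1 mm of felt on it and a rim 5 mm wide round the felt; the felt, on which the thing is to rest, is 5 mm and the top of the rim 9 mm above the desk. Origin at the middle of the board's underside, on the desk; z up. y along the longer side.
- eraser_holder: holder for the eraser: small oblong recess 36 mm (x) x 60 mm (y) lined with off-white felt (46 x 70 mm outside). Fixed to the desk. Dark walnut board 4 mm thick with 1 mm of felt on it and a rim 5 mm wide round the felt; the felt, on which the thing is to rest, is 5 mm and the top of the rim 9 mm above the desk. Origin at the middle of the board's underside, on the desk; z up. y along the longer side.
- tumbler: bystander: loose cut crystal tumbler, clear or whitish, 82 mm across and 94 mm high, standing upright. Origin at the centre of its underside.
- card_case: bystander: loose flat silver card case (nearly white in bright light, no rim), 63 mm (x) x 96 mm (y) x 9 mm. Origin at the centre of its underside.

How it is judged:
At the end, for the whole second after the job is handed in: The ink bottle, wax seal, matchbox and eraser each rest on the felt of their own holder: centre within 13 mm of the holder's centre, underside 2.5 to 7.5 mm above the holder's underside, tilted less than 0.1 rad, and still (horizontal distance between the_ink_bottle and ink_holder below 0.013 m and z of the_ink_bottle in the frame of ink_holder between 0.0025 and 0.0075 m and angle between each of the_ink_bottle, the_wax_seal, the_matchbox, the_eraser's own z axis and vertical below 0.1 rad and linear speed of each of the_ink_bottle, the_wax_seal, the_matchbox, the_eraser below 0.02 m/s and horizontal distance between the_wax_seal and seal_holder below 0.013 m and z of the_wax_seal in the frame of seal_holder between 0.0025 and 0.0075 m and horizontal distance between the_matchbox and matchbox_holder below 0.013 m and z of the_matchbox in the frame of matchbox_holder between 0.0025 and 0.0075 m and horizontal distance between the_eraser and eraser_holder below 0.013 m and z of the_eraser in the frame of eraser_holder between 0.0025 and 0.0075 m); the robot touches nothing.
It fails at once if the tumbler is moved more than 20 mm or tipped, or the card case is moved more than 20 mm (distance of any of tumbler, card_case from where it was at the start of the episode above 0.02 m or angle between tumbler's own z axis and vertical above 0.35 rad).
It also fails if it takes over 112 s, if anything falls off the work surface, if the arm or the gripper's body presses on something with over 40 N, if the wrist force passes 120 N, or if a joint passes its speed limit or range.

### The arm

A 7-joint arm with a two-finger parallel gripper is mounted at the origin on the work surface; the furniture and walls round the work are solid. World frame = base frame: x ahead of the robot, y to its left, z up, the work surface at z = 0. Lengths are in m, angles in rad, forces in N, time in s.
With the tool pointing down it reaches from about 0.4 to 0.9 m from the base axis. Payload 5.6 kg.
Tool frame: the origin (TCP) lies midway between the tips of the shut fingers; the grasp point (between the pads) lies 19 mm behind it; z points along the fingers, y is the direction in which the jaws open and shut (so a half turn about z gives the same grasp; the last joint's range is limited). The gripper opens to 92 mm and grips with 3 to 60 N. Pads are 20 mm wide; open, the fingers measure 128 mm over their backs; the gripper's body (75 mm by 189 mm) begins 69 mm behind the grasp point.
Start: joints at [-1.243, 0.468, -0.012, 1.603, 0.006, 1.071, -0.056], TCP at [0.236, 0.606, 0.179] pointing down, gripper open.
Joint ranges: [-2.53, 2.53], [-0.31, 2.02], [-1.57, 1.55], [0.28, 2.44], [-1.29, 4.43], [0.15, 1.84], [-2.92, 2.92]. Speed limits (rad/s): [2.57, 2.57, 3.14, 3.14, 3.14, 3.14, 3.14].

### API

Orientations are given as a unit quaternion [w, x, y, z].
In Python, from station import r, eyes, workorder gives the robot as it stands. The module is installed in compiled form; this text tells all that it offers.
- The arm moves only by the tool carry_out, never from a script. Its argument "moves" is text: rows parted by semicolons, each of 5 numbers parted by spaces: the closure, from -1 (fully open) to 1 (shut), then the shift along the world's x, y, z in cm, then the turn about the world's z in rad. In form: jaw x y z roll; .... A call has 1 to 10 rows; each row shifts and turns the commanded pose from where the row before left it; what a row does not reach is not made up. A row lasts 1/10 s, in which the tool goes at most 50 mm and 8.59 degrees, less where a joint would pass 70% of its speed; a pose out of reach is approached as far as the arm can. A call is refused whole if a number of a shift passes 5 or a number of a turn 0.15, either way. A call with a gripper value outside its range is refused whole. The fingers move at their own pace and stop on an object; "force" is the grip in N (left out, the last holds). Time passes only in rows, so rows that do not move let the fingers close. It gives the time, the measured TCP pose, the force and the opening at its end, in the units of the state.
- r.sense(): the state, without advancing time (a new reading comes with each control period).
- eyes.snapshot(name): name is "scene" or "side" or "wrist"; returns a dict with "frame" (480x640x3 uint8, red, green, blue), "depth" (480x640 float32, m along the optical axis (not along the pixel's ray), 0 where there is no reading), "K" (3x3 intrinsics, pixels), "R" (3x3) and "t" (3): a world point X has camera coordinates R X + t. Camera axes: x right, y down, z forward; pixel columns grow to the right and rows downward; lengths in m; the calibration is good to about 2 mm. A picture is of the moment at which its call begins.
- workorder.sign_off(): hands the job in, once; it reports no verdict.
The state is a dict: "time": time; "joint_pos": joint angles; "joint_velocities": joint speeds; "effort": joint torques, N m; "position": TCP position; "tcp_rot": TCP orientation; "contact_force": force on the tool from outside, world axes, zero at the start; "moment": the same for the moment, N m; "grip_width": finger opening in m.
Only numpy, scipy, OpenCV 4.12 (cv2) and the standard library are available. Lean on these libraries where they do the work, as an engineer would, in place of code of your own. Each camera call takes 0.05 s, during which the arm holds its last target.

## Working session

There is one attempt and no reset: what is moved stays moved. The work goes in short steps, Python scripts to look and compute and a tool call to move; the robot and the scene stay as the last step left them, time stands still between calls to the robot, and variables do not carry over. Pictures are saved under pics/ and viewed, and the job is handed in when it is done.

Besides the shell and the picture viewer there is one more tool, called after "Call:" in YAML: its name, and indented under it one key for each argument. carry_out: Moves the arm, as the interface text tells. Its arguments: {"type":"object","properties":{"moves":{"type":"string"},"force":{"type":"number"}},"required":["moves"]}

```bash
mkdir -p pics; cat > h.py <<'E'
import numpy as np, cv2
from station import r, eyes, workorder
def snap(n, fn=None):
    s=eyes.snapshot(n)
    if fn: cv2.imwrite('pics/'+fn, s['frame'][:,:,::-1])
    return s
def ray(s,u,v,z):
    d=np.linalg.inv(s['K'])@np.array([u,v,1.]); R=s['R'];t=s['t']
    c=-R.T@t; d=R.T@d
    return c+d*(z-c[2])/d[2]
def cloud(s):
    v,u=np.mgrid[0:480,0:640]; d=s['depth']
    p=np.stack([u,v,np.ones_like(u)],-1)@np.linalg.inv(s['K']).T*d[...,None]
    return (p-s['t'])@s['R']
E
python3 - <<'E'
from h import *
import pickle
S={}
for n in ['scene','side','wrist']:
    S[n]=snap(n,n+'0.png'); s=S[n]; print(n,-s['R'].T@s['t'],s['R'][2], s['K'][0,0])
pickle.dump(S,open('s0.pkl','wb'))
x=r.sense(); print(x)
E
```

```text
scene [-0.20033283  0.48612351  0.72010492] [ 0.6429069  -0.45784645 -0.61404181] 499.46494012479144
side [0.45293157 1.033013   0.4800394 ] [ 0.06886038 -0.92748206 -0.36747146] 536.4491337806053
wrist [0.15985448 0.63561379 0.38370591] [ 0.26458293 -0.10421395 -0.95871545] 403.19456036574934
{'time': 0.15, 'joint_pos': array([-1.24300123,  0.46818743, -0.01161383,  1.60337102,  0.00603019,
        1.07136556, -0.05629213]), 'joint_velocities': array([-0.00113662, -0.00343859, -0.0012685 , -0.00487804, -0.00093211,
        0.00060554,  0.00135686]), 'effort': array([ 1.47895353e-03, -5.20953012e+01, -1.20059674e-02, -2.43971694e+01,
       -5.66618540e-02,  1.53164350e-02,  9.02987654e-05]), 'position': array([0.23542786, 0.60536931, 0.17866806]), 'tcp_rot': array([-5.91811628e-05,  1.84353523e-01,  9.82859785e-01, -6.46097534e-04]), 'contact_force': array([0.98051809, 0.01983001, 0.22118321]), 'moment': array([ 0.02170002, -0.00010981, -0.00896035]), 'grip_width': 0.09206791136751014}
```

View pics/scene0.png

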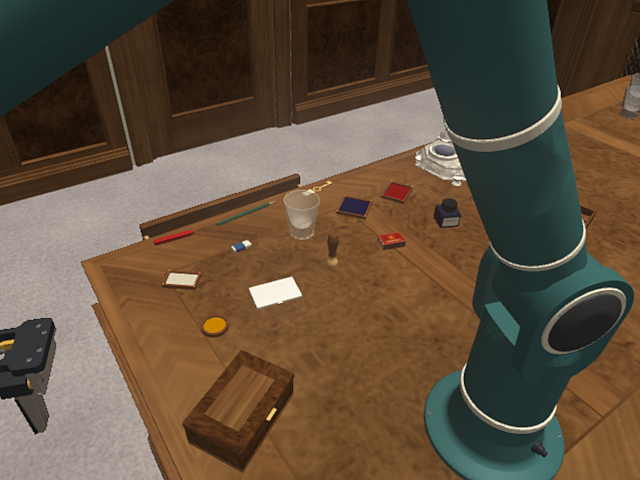

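View pics/side0.png

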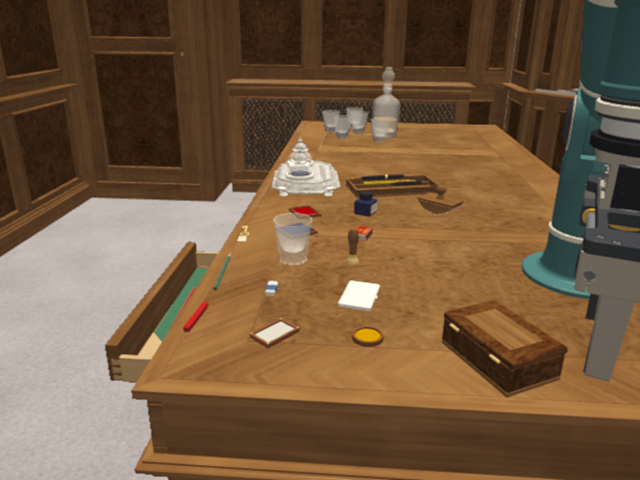

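View pics/wrist0.png

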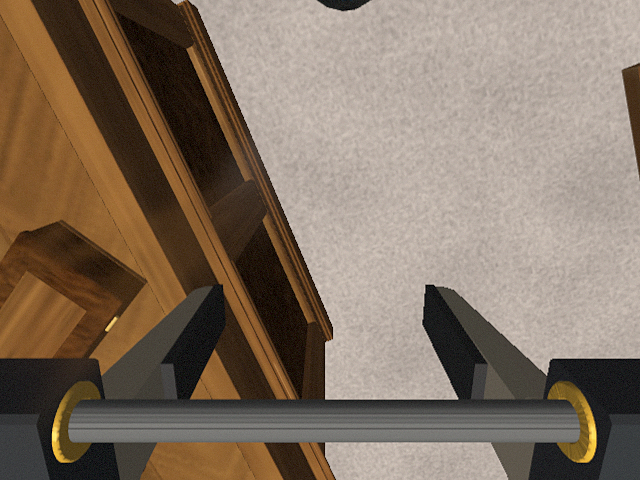

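The scene view shows the eraser (241,246), eraser holder (182,280), seal holder (215,326), card case (275,292), tumbler (301,216), seal (333,250), matchbox (391,241), ink holder (354,207), matchbox holder (397,191) and bottle (447,213). The side view shows them all too, though the tumbler partly hides the ink holder. The wrist camera looks past the desk edge. Next I measure positions.

```bash
cat > m.py <<'E'
from h import *
import pickle
S=pickle.load(open('s0.pkl','rb'))
s=S['scene']; 
cv2.imwrite('pics/zoom0.png',cv2.resize(s['frame'][160:360,140:480,::-1],None,fx=2.35,fy=2.35,interpolation=cv2.INTER_CUBIC))
P=cloud(s)
for n,(u,v) in dict(eraser=(241,246),eh=(182,280),sh=(215,326),case=(275,292),tum=(301,230),seal=(333,240),mb=(391,238),ih=(354,207),mh=(397,191),bottle=(449,203),box=(240,390)).items():
    print(n,P[v,u].round(3), ray(s,u,v,0.005).round(3))
E
python3 m.py
```

```text
eraser [0.603 0.129 0.013] [0.612 0.125 0.005]
eh [0.578 0.279 0.005] [0.578 0.279 0.005]
sh [0.425 0.276 0.006] [0.426 0.276 0.005]
case [0.441 0.137 0.007] [0.443 0.136 0.005]
tum [ 0.564 -0.005  0.028] [ 0.589 -0.021  0.005]
seal [ 0.45  -0.011  0.072] [ 0.517 -0.062  0.005]
mb [ 0.44  -0.17   0.016] [ 0.45  -0.18   0.005]
ih [ 0.597 -0.184  0.006] [ 0.597 -0.185  0.005]
mh [ 0.596 -0.327  0.005] [ 0.595 -0.327  0.005]
bottle [ 0.431 -0.338  0.057] [ 0.48  -0.403  0.005]
box [0.239 0.315 0.059] [0.275 0.301 0.005]
```

```bash
python3 - <<'E'
from h import *
import pickle
S=pickle.load(open('s0.pkl','rb'))
for n,roi in [('scene',(160,360,140,480)),('side',(180,360,200,480))]:
    s=S[n];f=s['frame'];hsv=cv2.cvtColor(f,cv2.COLOR_RGB2HSV)
    H,Sa,V=[hsv[...,i].astype(int) for i in range(3)]
    m={'red':((H<6)|(H>174))&(Sa>190)&(V>70),'navy':(H>105)&(H<135)&(Sa>100),'yellow':(H>15)&(H<25)&(Sa>200)&(V>120),
       'white':(Sa<60)&(V>170),'blue':(H>98)&(H<118)&(Sa>120)&(V>90)}
    for k,mm in m.items():
        q=np.zeros(mm.shape,np.uint8);q[roi[0]:roi[1],roi[2]:roi[3]]=mm[roi[0]:roi[1],roi[2]:roi[3]]
        for c in cv2.findContours(q,cv2.RETR_EXTERNAL,cv2.CHAIN_APPROX_NONE)[0]:
            if cv2.contourArea(c)<25: continue
            w=np.array([ray(s,*p[0],0.005)[:2] for p in c])
            rr=cv2.minAreaRect((w*1000).astype(np.float32))
            print(n,k,cv2.boundingRect(c),'ctr mm',np.round(rr[0],0),'size',np.round(rr[1],0),'ang',round(rr[2],1))
E
```

```text
scene red (379, 233, 26, 11) ctr mm [ 451. -182.] size [52. 32.] ang 73.2
scene red (154, 231, 40, 12) ctr mm [729. 238.] size [90. 13.] ang 84.5
scene red (384, 184, 26, 16) ctr mm [ 595. -326.] size [50. 63.] ang 29.8
scene navy (234, 243, 11, 7) ctr mm [616. 129.] size [20. 20.] ang 84.9
scene navy (340, 198, 29, 17) ctr mm [ 601. -188.] size [62. 55.] ang 38.9
scene yellow (203, 317, 23, 16) ctr mm [430. 275.] size [41. 37.] ang 56.8
scene white (249, 277, 53, 31) ctr mm [443. 136.] size [95. 65.] ang 78.5
scene white (166, 273, 31, 12) ctr mm [583. 279.] size [58. 32.] ang 51.2
scene white (293, 219, 17, 9) ctr mm [612. -34.] size [38. 29.] ang 28.4
scene white (446, 169, 17, 6) ctr mm [ 584. -531.] size [45. 25.] ang 49.7
scene white (426, 169, 40, 11) ctr mm [ 583. -492.] size [111.  35.] ang 35.6
scene white (433, 160, 28, 8) ctr mm [ 628. -548.] size [74. 40.] ang 58.0
scene white (344, 160, 31, 8) ctr mm [ 763. -333.] size [87. 40.] ang 58.0
scene white (140, 160, 182, 32) ctr mm [904.   9.] size [503. 163.] ang 58.0
side red (200, 302, 8, 14) ctr mm [722. 215.] size [12. 47.] ang 1.6
side red (293, 207, 24, 8) ctr mm [ 594. -330.] size [49. 63.] ang 29.9
side yellow (355, 328, 26, 13) ctr mm [429. 272.] size [41. 36.] ang 5.2
side yellow (364, 181, 33, 3) ctr mm [ 383. -631.] size [106.  23.] ang 6.2
side white (256, 322, 38, 20) ctr mm [582. 278.] size [57. 32.] ang 50.7
side white (267, 281, 11, 4) ctr mm [614. 103.] size [20. 13.] ang 5.4
side white (338, 280, 42, 29) ctr mm [441. 133.] size [102.  65.] ang 79.1
side white (278, 232, 27, 21) ctr mm [ 602. -111.] size [ 54. 127.] ang 15.5
side white (200, 184, 56, 68) ctr mm [ 825. -297.] size [523. 139.] ang 90.0
side white (272, 180, 68, 16) ctr mm [ 614. -549.] size [212. 161.] ang 6.2
```

View pics/zoom0.png

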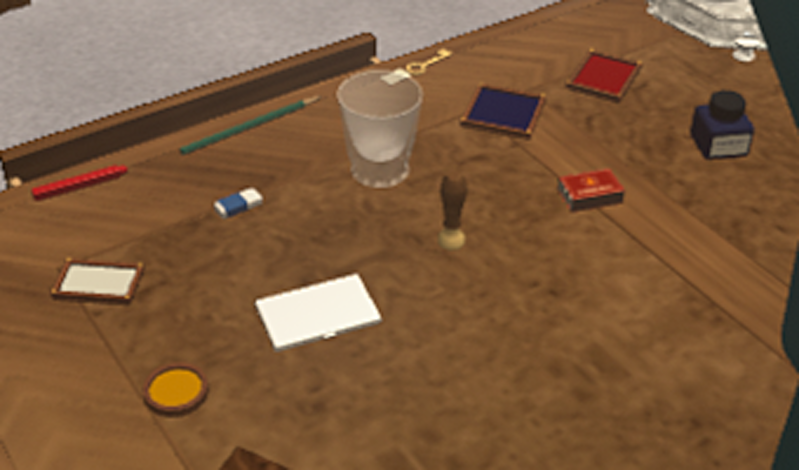

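Rays and depth agree (seal and matchbox tops at about the right heights) and holder sizes match. I move over the left group for a wrist view.

Call:
carry_out:
  moves: "-1 3 -4 1 -0.1;-1 3 -4 1 -0.1;-1 3.5 -4 1 -0.1;-1 4 -4 1 -0.1;-1 4 -4 1 -0.1;-1 4 -4 0 -0.1;-1 4 -4 0 -0.1;-1 4 -4 0 -0.1;-1 4 -4 0 0;-1 0 0 0 0"
  force: 15

```text
time: 1.15
position: [0.543, 0.2713, 0.2257]
tcp_rot: [0.002, 0.558, 0.83, -0.001]
contact_force: [-0.9, -1.3, 0.5]
grip_width: 0.0916
```

```bash
cat > w.py <<'E'
from h import *
import sys,pickle
fn=sys.argv[1]
x=r.sense(); q=x['tcp_rot']; from scipy.spatial.transform import Rotation as Ro
R=Ro.from_quat(np.r_[q[1:],q[0]]).as_matrix()
print('t',round(x['time'],2),'tcp',(x['position']*1000).round(1),'jaw deg',np.degrees(np.arctan2(R[1,1],R[0,1])).round(1),'w',round(x['grip_width']*1000,1),'F',x['contact_force'].round(1),'down',R[:,2].round(3))
s=snap('wrist',fn); pickle.dump(s,open('w.pkl','wb'))
hsv=cv2.cvtColor(s['frame'],cv2.COLOR_RGB2HSV)
H,Sa,V=[hsv[...,i].astype(int) for i in range(3)]
m={'red':((H<6)|(H>174))&(Sa>190)&(V>70),'navy':(H>105)&(H<135)&(Sa>100),'yellow':(H>15)&(H<25)&(Sa>200)&(V>120),
   'white':(Sa<60)&(V>150),'blue':(H>98)&(H<118)&(Sa>120)&(V>90)}
for k,mm in m.items():
    for c in cv2.findContours(mm.astype(np.uint8),cv2.RETR_EXTERNAL,cv2.CHAIN_APPROX_NONE)[0]:
        if cv2.contourArea(c)<150: continue
        o=[]
        for z in (0.005,0.012,0.016):
            w=np.array([ray(s,*p[0],z)[:2] for p in c])
            rr=cv2.minAreaRect((w*1000).astype(np.float32))
            o.append('z%g ctr %s size %s ang %.1f'%(z*1000,np.round(rr[0],1),np.round(rr[1],1),rr[2]))
        print(k,cv2.boundingRect(c),' | '.join(o))
E
python3 w.py w1.png
```

```text
t 1.15 tcp [543.  271.3 225.7] jaw deg 22.2 w 91.6 F [-0.9 -1.3  0.5] down [ 0.003 -0.004 -1.   ]
red (453, 249, 36, 47) z5 ctr [726.6 258.4] size [57.5 14. ] ang 84.1 | z12 ctr [723.1 259.8] size [56.5 13.7] ang 84.1 | z16 ctr [721.1 260.7] size [56.  13.6] ang 84.1
yellow (204, 134, 41, 41) z5 ctr [429.1 277.7] size [41.4 40.5] ang 22.2 | z12 ctr [430.4 278.8] size [40.7 39.9] ang 22.2 | z16 ctr [431.2 279.5] size [40.4 39.5] ang 22.2
white (452, 442, 56, 38) z5 ctr [867.6  28.8] size [73.9 60.9] ang 22.1 | z12 ctr [861.7  34.1] size [72.7 59.9] ang 22.1 | z16 ctr [858.4  37.1] size [72.  59.3] ang 22.1
white (319, 337, 18, 16) z5 ctr [612.2 111.7] size [15.8 18.6] ang 89.9 | z12 ctr [610.5 115.6] size [15.5 18.3] ang 89.9 | z16 ctr [609.6 117.8] size [15.4 18.1] ang 89.9
white (155, 228, 87, 80) z5 ctr [442.1 138.1] size [97.3 62.4] ang 77.2 | z12 ctr [443.3 141.5] size [95.7 61.4] ang 77.2 | z16 ctr [443.9 143.5] size [94.8 60.8] ang 77.2
white (329, 179, 64, 55) z5 ctr [581.7 281. ] size [59.9 35.8] ang 50.9 | z12 ctr [580.6 282.1] size [58.9 35.2] ang 50.9 | z16 ctr [579.9 282.7] size [58.3 34.9] ang 50.9
white (301, 0, 339, 376) z5 ctr [750.4 401.3] size [258.3 544.2] ang 57.4 | z12 ctr [746.4 400.4] size [254.  535.3] ang 57.4 | z16 ctr [744.2 399.9] size [251.6 530.2] ang 57.4
blue (324, 321, 21, 21) z5 ctr [612.3 131.2] size [18.9 22.2] ang 0.6 | z12 ctr [610.7 134.8] size [18.6 21.8] ang 0.6 | z16 ctr [609.7 136.8] size [18.4 21.6] ang 0.6
```

View pics/w1.png

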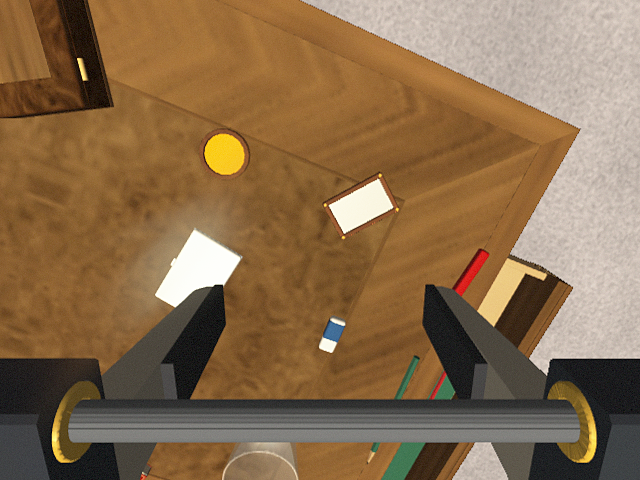

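The wrist view shows yellow felt (224,154), off-white felt (361,205), eraser (332,335), card case (199,267) and the tumbler rim (260,465). Felt sizes at z = 5 mm match the given dimensions. I combine the eraser's parts for its axis.

```bash
cat > er.py <<'E'
from h import *
import pickle
s=pickle.load(open('w.pkl','rb'));f=s['frame'];hsv=cv2.cvtColor(f,cv2.COLOR_RGB2HSV)
H,Sa,V=[hsv[...,i].astype(int) for i in range(3)]
mm=((Sa<70)&(V>120))|((H>95)&(H<125)&(Sa>80))
q=np.zeros(mm.shape,np.uint8);q[305:365,300:360]=mm[305:365,300:360]
q=cv2.morphologyEx(q,cv2.MORPH_CLOSE,np.ones((3,3)))
c=max(cv2.findContours(q,0,1)[0],key=cv2.contourArea)
w=np.array([ray(s,*p[0],.012)[:2] for p in c])*1000
print(cv2.minAreaRect(w.astype(np.float32)),cv2.boundingRect(c))
E
python3 er.py
```

```text
((610.5552368164062, 129.84959411621094), (19.373319625854492, 43.940101623535156), 1.2650784254074097) (319, 317, 27, 36)
```

Call:
carry_out:
  moves: "-1 1.5 -3 -2 -0.09;-1 1.5 -3 -2 -0.09;-1 1.5 -3 -2 -0.09;-1 1.25 -3 -2 -0.095;-1 1 -2.1 -2 0;-1 0 0 -3 0;-1 0 0 -2 0;-1 0 0 0 0"

```text
time: 2.0
position: [0.6021, 0.1394, 0.0724]
tcp_rot: [-0.002, 0.694, 0.72, -0.003]
contact_force: [0.3, 0.5, 0.1]
grip_width: 0.0916
```

```bash
python3 w.py w2.png | grep -E "^t|^blue"
```

```text
t 2.0 tcp [602.1 139.4  72.4] jaw deg 2.1 w 91.6 F [0.3 0.5 0.1] down [-0.006 -0.001 -1.   ]
blue (325, 237, 28, 32) z5 ctr [611.8 132.2] size [19.  23.1] ang 0.2 | z12 ctr [611.5 134.4] size [18.5 22.6] ang 0.2 | z16 ctr [611.3 135.7] size [18.2 22.2] ang 0.2
```

View pics/w2.png

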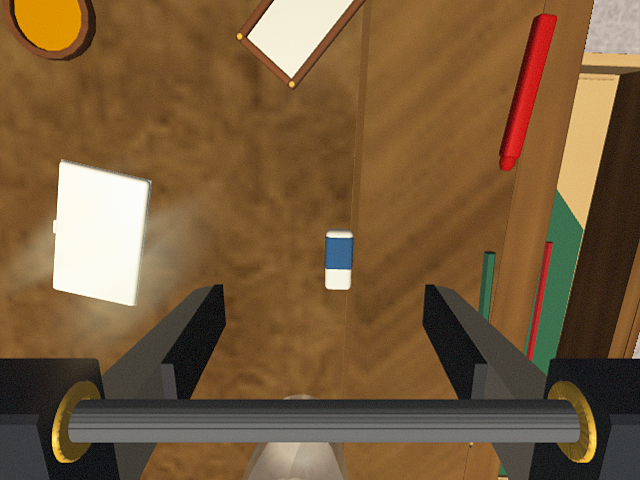

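The eraser shows at (339,260), between the jaws and consistent with the earlier position. I check whether the arm is still settling.

Call:
carry_out:
  moves: "-1 0 0 -1 0;-1 0 0 0 0"

```text
time: 2.25
position: [0.6051, 0.1391, 0.0656]
tcp_rot: [-0.0, 0.694, 0.72, 0.0]
contact_force: [0.3, -1.2, -0.7]
grip_width: 0.0921
```

Call:
carry_out:
  moves: "-1 0.5 -0.9 -1 -0.01;-1 0 0 -1.5 0;-1 0 0 -1.5 0;-1 0 0 -1.0 0;-1 0 0 -0.5 0;-1 0 0 0 0;-1 0 0 0 0"

```text
time: 2.95
position: [0.6105, 0.1295, 0.0108]
tcp_rot: [0.0, 0.698, 0.716, 0.0]
contact_force: [0.7, -0.8, -0.4]
grip_width: 0.0922
```

Call:
carry_out:
  moves: "-1 0 0 -0.6 0;-1 0 0 0 0;1 0 0 0 0;1 0 0 0 0;1 0 0 0 0;1 0 0 0 0;1 0 0 0 0;1 0 0 0 0"
  force: 15

```text
time: 3.75
position: [0.6103, 0.1293, 0.0047]
tcp_rot: [0.0, 0.698, 0.716, 0.0]
contact_force: [-0.0, -0.7, -0.7]
grip_width: 0.0458
```

Call:
carry_out:
  moves: "1 0 0 0 0;1 0 0 0 0;1 0 0 0 0;1 0 0 0 0;1 0 0 0 0;1 0 0 1 0;1 0 0 2 0;1 0 0 2 0;1 0 0 0 0"

```text
time: 4.65
position: [0.6128, 0.1298, 0.058]
tcp_rot: [0.001, 0.698, 0.716, 0.003]
contact_force: [-0.4, -0.2, -0.4]
grip_width: 0.0003
```

The grip closed to zero, so the eraser was missed. I look.

```bash
python3 w.py w3.png | grep -E "^t|^blue|^white"; python3 -c "
from h import *
snap('side','side1.png')"
```

```text
t 4.65 tcp [612.8 129.8  58. ] jaw deg 1.4 w 0.3 F [-0.4 -0.2 -0.4] down [ 0.006  0.002 -1.   ]
white (598, 442, 42, 38) z5 ctr [853.5 -42.1] size [28.  36.7] ang 1.1 | z12 ctr [846.9 -35.3] size [27.3 35.7] ang 1.1 | z16 ctr [843.1 -31.4] size [26.8 35.1] ang 1.1
white (620, 328, 20, 71) z5 ctr [846.4  46.3] size [14.5 59. ] ang 1.2 | z12 ctr [839.9  50.7] size [14.1 57.4] ang 1.2 | z16 ctr [836.3  53.3] size [13.9 56.5] ang 1.2
white (309, 262, 28, 22) z5 ctr [612.  112.9] size [18.5 15.3] ang 1.3 | z12 ctr [611.9 115.5] size [18.  14.9] ang 1.3 | z16 ctr [611.9 117.1] size [17.7 14.6] ang 1.3
white (17, 149, 102, 156) z5 ctr [442.4 137.7] size [96.2 64. ] ang 77.7 | z12 ctr [446.9 139.7] size [93.6 62.2] ang 77.7 | z16 ctr [449.5 140.8] size [92.1 61.2] ang 77.7
white (578, 0, 62, 33) z5 ctr [774.3 273.9] size [35.9 16.5] ang 1.5 | z12 ctr [769.9 272.2] size [34.9 16. ] ang 1.5 | z16 ctr [767.3 271.2] size [34.3 15.8] ang 1.5
white (219, 0, 92, 58) z5 ctr [575.  273.3] size [39.5 35.6] ang 50.9 | z12 ctr [576.  271.6] size [38.4 34.6] ang 50.9 | z16 ctr [576.5 270.7] size [37.8 34.1] ang 50.9
blue (309, 229, 29, 34) z5 ctr [611.9 132.1] size [18.6 23.1] ang 0.8 | z12 ctr [611.8 134.3] size [18.1 22.5] ang 0.8 | z16 ctr [611.7 135.5] size [17.8 22.2] ang 0.8
```

View pics/w3.png

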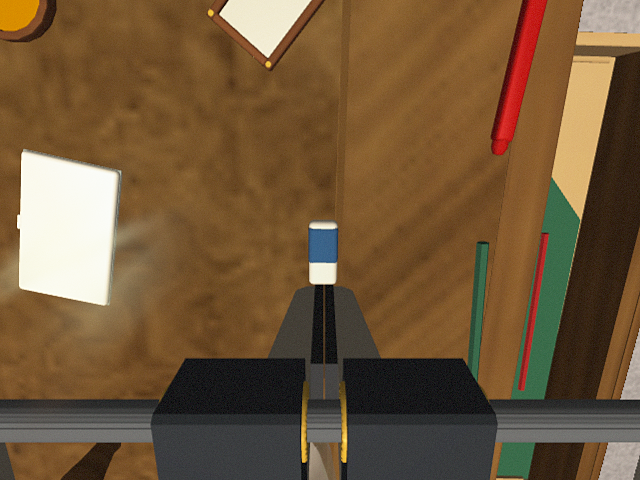

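View pics/side1.png

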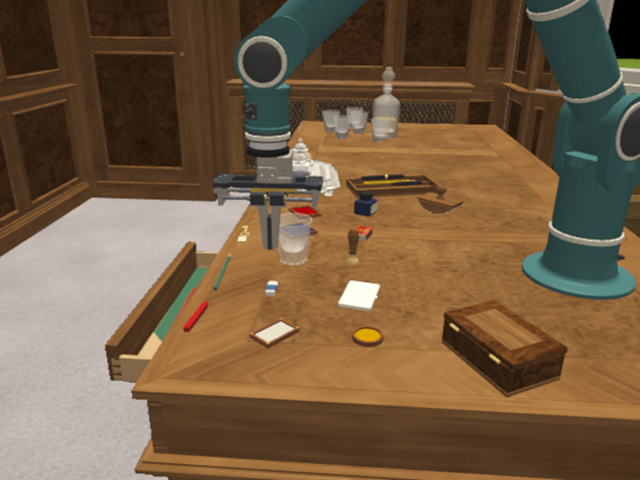

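```bash
python3 - <<'E'
from h import *
x=r.sense();print(x['position'])
for n in ['wrist','side','scene']:
    s=eyes.snapshot(n)
    for p in [x['position'],[.6115,.130,.006]]:
        c=s['R']@np.array(p)+s['t'];u=s['K']@c/c[2];print(n,u[:2].round(0),c[2])
    P=cloud(s)
    if n=='wrist':
        for uv in [(318,300),(328,292),(318,320),(323,255)]: print(uv,P[uv[1],uv[0]].round(4))
    if n=='side':
        for uv in [(265,240),(274,240),(270,245),(270,220),(272,288)]: print(uv,P[uv[1],uv[0]].round(4))
E
```

```text
[0.61054874 0.12952501 0.05515756]
wrist [325. 278.] 0.21985431721784876
wrist [326. 250.] 0.26686810378062964
(318, 300) [0.6072 0.1407 0.108 ]
(328, 292) [0.6115 0.1406 0.0993]
(318, 320) [0.6075 0.1407 0.1254]
(323, 255) [0.6096 0.1282 0.0112]
side [271. 265.] 1.004954428764634
side [271. 288.] 1.0226433909861576
(265, 240) [0.6184 0.1386 0.1091]
(274, 240) [0.6021 0.1372 0.1091]
(270, 245) [0.6095 0.1383 0.0994]
(270, 220) [0.6085 0.1371 0.1477]
(272, 288) [0.6085 0.1352 0.0098]
scene [238. 229.] 1.0928941908323595
scene [239. 246.] 1.123473089277664
```

The fingertips in the side and wrist depth are at about z=0.09 although the reported TCP says 0.055. The TCP height seems to be biased, so I measure it.

```bash
python3 - <<'E'
from h import *
x=r.sense();print(x['position'])
s=eyes.snapshot('side');P=cloud(s)
for v in range(238,256): print(v,[tuple(P[v,u].round(3)) for u in (265,270,275)])
s=eyes.snapshot('wrist');P=cloud(s)
for v in range(278,300,2): print(v,[tuple(P[v,u].round(3)) for u in (315,319,328)])
E
```

```text
[0.60950057 0.12924572 0.0537152 ]
238 [(np.float64(0.618), np.float64(0.139), np.float64(0.113)), (np.float64(0.609), np.float64(0.138), np.float64(0.113)), (np.float64(0.6), np.float64(0.138), np.float64(0.113))]
239 [(np.float64(0.619), np.float64(0.136), np.float64(0.11)), (np.float64(0.609), np.float64(0.138), np.float64(0.111)), (np.float64(0.6), np.float64(0.138), np.float64(0.111))]
240 [(np.float64(0.619), np.float64(0.137), np.float64(0.108)), (np.float64(0.609), np.float64(0.14), np.float64(0.11)), (np.float64(0.6), np.float64(0.139), np.float64(0.11))]
241 [(np.float64(0.619), np.float64(0.137), np.float64(0.107)), (np.float64(0.609), np.float64(0.137), np.float64(0.107)), (np.float64(0.6), np.float64(0.14), np.float64(0.108))]
242 [(np.float64(0.619), np.float64(0.138), np.float64(0.105)), (np.float64(0.61), np.float64(0.137), np.float64(0.105)), (np.float64(0.6), np.float64(0.138), np.float64(0.106))]
243 [(np.float64(0.619), np.float64(0.139), np.float64(0.103)), (np.float64(0.609), np.float64(0.14), np.float64(0.104)), (np.float64(0.6), np.float64(0.137), np.float64(0
[... 3457 characters left out ...]
.605), np.float64(0.14), np.float64(0.098)), (np.float64(0.607), np.float64(0.14), np.float64(0.098)), (np.float64(0.611), np.float64(0.141), np.float64(0.099))]
294 [(np.float64(0.605), np.float64(0.14), np.float64(0.099)), (np.float64(0.607), np.float64(0.14), np.float64(0.099)), (np.float64(0.611), np.float64(0.141), np.float64(0.101))]
296 [(np.float64(0.605), np.float64(0.14), np.float64(0.101)), (np.float64(0.607), np.float64(0.14), np.float64(0.102)), (np.float64(0.611), np.float64(0.141), np.float64(0.103))]
298 [(np.float64(0.605), np.float64(0.14), np.float64(0.105)), (np.float64(0.607), np.float64(0.14), np.float64(0.104)), (np.float64(0.611), np.float64(0.14), np.float64(0.104))]
```

Both cameras put the shut tips at z≈0.088 with 0.054 reported, so true tip z is about the reading plus 34 mm. I descend with that correction, watching the force.

Call:
carry_out:
  moves: "0 0 0 0 0;0 0 0 -1 0;0 0 0 -1.5 0;0 0.1 0 -1.5 0;0 0 0 -1.5 0;0 0 0 -1 0;0 0 0 -0.7 0;0 0 0 0 0;0 0 0 0 0"

```text
time: 5.9
position: [0.6116, 0.1293, -0.0172]
tcp_rot: [0.0, 0.698, 0.716, 0.0]
contact_force: [0.6, 0.1, 0.4]
grip_width: 0.046
```

```bash
python3 w.py w4.png | grep -E "^t|^blue"
```

```text
t 5.9 tcp [611.6 129.3 -17.2] jaw deg 1.4 w 46.0 F [0.6 0.1 0.4] down [ 0. -0. -1.]
blue (306, 268, 40, 45) z5 ctr [611.8 131.7] size [19.3 23.3] ang 1.4 | z12 ctr [611.7 134.7] size [18.6 22.4] ang 1.4 | z16 ctr [611.6 136.4] size [18.1 21.9] ang 1.4
```

View pics/w4.png

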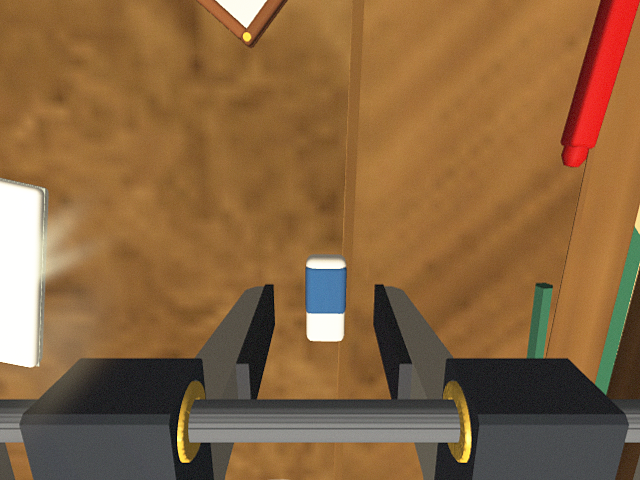

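The eraser at (326,299) is centred between the jaws and nothing touches at reported z = -17 mm, so the offset is real.

Call:
carry_out:
  moves: "0 0 0 -0.6 0;0 0 0 -0.5 0;0 0 0 0 0;1 0 0 0 0;1 0 0 0 0;1 0 0 0 0;1 0 0 0 0;1 0 0 0 0;1 0 0 0 0;1 0 0 0 0"

```text
time: 6.95
position: [0.6115, 0.1294, -0.0282]
tcp_rot: [0.0, 0.698, 0.716, 0.0]
contact_force: [0.6, 0.1, 0.3]
grip_width: 0.0185
```

Call:
carry_out:
  moves: "1 0 0 0 0;1 0 0 1.5 0;1 0 0 2.5 0;1 -0.6 2.5 1 -0.14;1 -0.6 3 0 -0.14;1 -0.6 3 0 -0.14;1 -0.6 3 0 -0.14;1 -0.6 3 0 -0.14;1 0 0.6 0 -0.007;1 0 0 0 0"

```text
time: 7.95
position: [0.581, 0.2818, 0.0221]
tcp_rot: [-0.0, 0.902, 0.432, 0.0]
contact_force: [0.3, -0.0, -0.3]
grip_width: 0.0187
```

```bash
python3 w.py w5.png | grep -E "^t|^blue|^white"
```

```text
t 7.95 tcp [581.  281.8  22.1] jaw deg -38.8 w 18.7 F [ 0.3 -0.  -0.3] down [ 0.  0. -1.]
white (275, 465, 43, 15) z5 ctr [470.4 176.8] size [12.1 29.2] ang 51.2 | z12 ctr [475.5 182.1] size [11.8 28.3] ang 51.2 | z16 ctr [478.4 185.2] size [11.5 27.8] ang 51.2
white (304, 323, 40, 31) z5 ctr [550.3 245.7] size [20.8 24.3] ang 52.0 | z12 ctr [552.9 248.9] size [20.1 23.5] ang 52.0 | z16 ctr [554.3 250.7] size [19.7 23.1] ang 52.0
white (296, 218, 64, 69) z5 ctr [587.1 287.6] size [41.4 36.2] ang 51.2 | z12 ctr [588.4 289.4] size [40.1 35.1] ang 51.2 | z16 ctr [589.2 290.5] size [39.4 34.4] ang 51.2
white (560, 0, 51, 28) z5 ctr [762.4 305.5] size [11.9 24.4] ang 51.2 | z12 ctr [758.3 306.8] size [11.5 23.7] ang 51.2 | z16 ctr [755.9 307.5] size [11.3 23.2] ang 51.2
white (0, 0, 168, 167) z5 ctr [543.1 463.6] size [127.9  51.2] ang 0.1 | z12 ctr [545.8 459.9] size [123.9  49.6] ang 0.1 | z16 ctr [547.4 457.7] size [121.6  48.7] ang 0.1
blue (303, 277, 42, 48) z5 ctr [566.3 265.3] size [30.8 24.5] ang 51.2 | z12 ctr [568.3 267.9] size [29.8 23.7] ang 51.2 | z16 ctr [569.5 269.3] size [29.3 23.3] ang 51.2
```

View pics/w5.png

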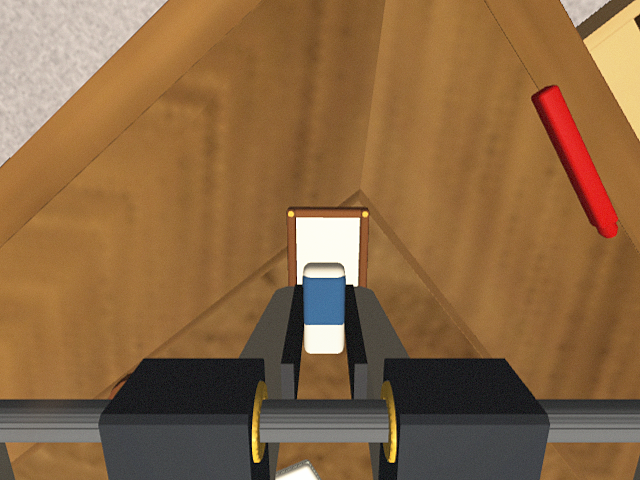

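The eraser (324,308) is aligned with the holder (328,265). I lower it.

Call:
carry_out:
  moves: "1 0 0 -1.5 0;1 0 0 -1.5 0;1 0 0 -1 0;1 0 0 -0.45 0;1 0 0 0 0;0 0 0 0 0;0 0 0 0 0;0 0 0 0 0;0 0 0 0 0"

```text
time: 8.9
position: [0.5813, 0.2804, -0.0229]
tcp_rot: [0.0, 0.903, 0.43, 0.0]
contact_force: [0.3, -0.2, 0.0]
grip_width: 0.0459
```

Call:
carry_out:
  moves: "0 0 0 1 0;0 0 0 2 0;0 0 0 4 0;-0.4 0 0 4 0;-0.4 0 0 0 0"

```text
time: 9.4
position: [0.5855, 0.2818, 0.0938]
tcp_rot: [-0.0, 0.903, 0.43, 0.005]
contact_force: [1.0, 0.1, -0.3]
grip_width: 0.06
```

```bash
python3 w.py w6.png | grep -E "^t|^blue"
```

```text
t 9.4 tcp [585.5 281.8  93.8] jaw deg -39.1 w 60.0 F [ 1.   0.1 -0.3] down [ 0.009  0.005 -1.   ]
blue (309, 225, 25, 30) z5 ctr [581.  280.8] size [22.9 18.4] ang 50.8 | z12 ctr [582.3 282.3] size [22.3 17.9] ang 50.8 | z16 ctr [583.  283.1] size [22.  17.7] ang 50.8
```

View pics/w6.png

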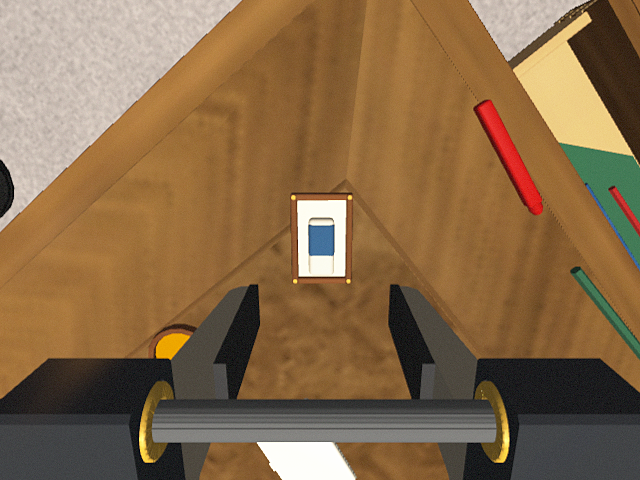

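The eraser lies flat within its holder, (322,238). Next is the wax seal.

Call:
carry_out:
  moves: "-1 -1.5 -3.2 2 -0.148;-1 -1.5 -3.2 2 -0.148;-1 -1.5 -3.2 1 -0.148;-1 -1.5 -3.2 0 -0.148;-1 -1.5 -3.2 0 -0.148;-1 -1.5 -3.2 0 -0.148;-1 0 0 0 0"

```text
time: 10.15
position: [0.4885, 0.084, 0.1365]
tcp_rot: [0.0, 1.0, -0.004, -0.002]
contact_force: [0.6, 0.4, 0.5]
grip_width: 0.0918
```

```bash
python3 w.py w7.png | grep -E "^t|^yel"
```

```text
t 10.15 tcp [488.5  84.  136.5] jaw deg -90.5 w 91.8 F [0.6 0.4 0.5] down [-0.003 -0.001 -1.   ]
yellow (86, 264, 47, 43) z5 ctr [429.  278.7] size [40.9 40.2] ang 0.5 | z12 ctr [432.  274.6] size [40.  39.4] ang 0.5 | z16 ctr [433.6 272.3] size [39.5 38.9] ang 0.5
```

View pics/w7.png

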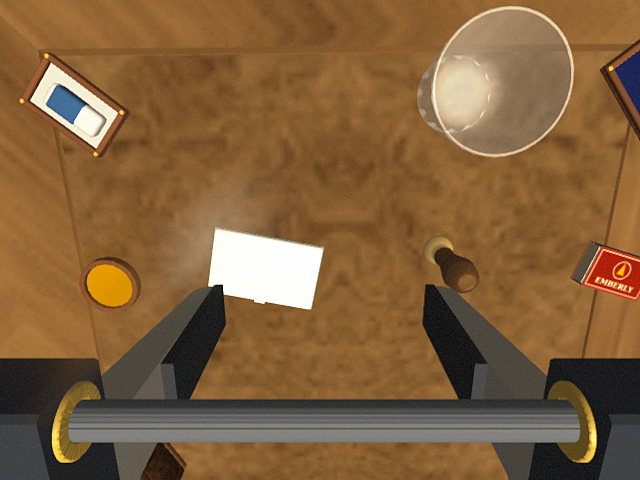

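The eraser sits in its holder (75,105), the seal's foot is at (438,248) and its top at (463,276), the tumbler's rim centre is at (503,82) and the matchbox at (612,272).

```bash
python3 - <<'E'
from h import *
import pickle
s=pickle.load(open('w.pkl','rb'));P=cloud(s)
print('top',ray(s,463,276,.078),'foot',ray(s,438,249,.008),'tum rim',ray(s,503,82,.094), 'mb',ray(s,612,272,.016))
q=P.reshape(-1,3);
k=(q[:,2]>.05)&(q[:,2]<.09)&(abs(q[:,0]-.46)<.04)&(abs(q[:,1]+.015)<.04)
print(k.sum(),q[k].mean(0),q[k].min(0),q[k].max(0))
k=(q[:,2]>.003)&(q[:,2]<.02)&(abs(q[:,0]-.46)<.04)&(abs(q[:,1]+.015)<.04)
print(k.sum(),q[k].mean(0),q[k].min(0),q[k].max(0))
E
```

```text
top [ 0.4642853  -0.01231369  0.078     ] foot [ 0.46178025 -0.01402546  0.008     ] tum rim [ 0.58952335 -0.01857663  0.094     ] mb [ 0.44222063 -0.16317953  0.016     ]
1085 [ 0.46362389 -0.01191746  0.07116949] [ 0.44905579 -0.02573872  0.05002809] [ 0.47287498 -0.00248223  0.07981796]
404 [ 0.46447524 -0.0110517   0.00939418] [ 0.44808751 -0.02689606  0.00309645] [ 0.4727636  -0.00239067  0.01803535]
```

Call:
carry_out:
  moves: "-1 -0.9 -3.2 0 0;-1 -0.9 -3.2 0 0;-1 -0.9 -3.3 0 0;-1 0 0 0 0;-1 0 0 0 0"

```text
time: 10.7
position: [0.4646, -0.008, 0.137]
tcp_rot: [-0.0, 1.0, 0.001, -0.0]
contact_force: [-0.5, 1.2, -0.5]
grip_width: 0.0916
```

Call:
carry_out:
  moves: "-0.5 -0.25 -0.5 -2 0;-0.3 0 0 -3 0;-0.3 0 0 -3 0;-0.3 0 0 -3 0;-0.3 0 0 -2.3 0;-0.3 0 0 0 0;-0.3 0 0 0 0"

```text
time: 11.4
position: [0.4621, -0.0129, 0.004]
tcp_rot: [0.0, 1.0, 0.001, -0.0]
contact_force: [0.6, 0.5, -0.2]
grip_width: 0.0596
```

```bash
python3 w.py w8.png | grep -E "^t"; python3 -c "
from h import *
snap('side','side2.png')"
```

```text
t 11.4 tcp [462.1 -12.9   4. ] jaw deg -89.9 w 59.6 F [ 0.6  0.5 -0.2] down [-0.001 -0.    -1.   ]
```

View pics/w8.png

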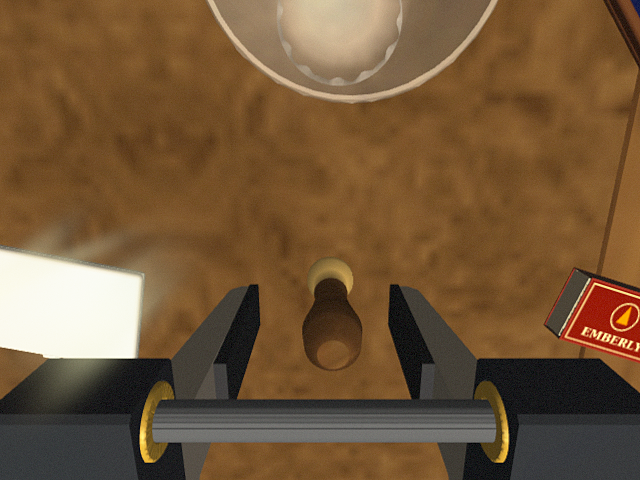

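The seal is between the pads (332,330), so I close and lift.

Call:
carry_out:
  moves: "1 0 0 0 0;1 0 0 0 0;1 0 0 0 0;1 0 0 0 0;1 0 0 0 0;1 0 0 0 0;1 0 0 1 0;1 0 0 2 0;1 0 0 2 0;1 0 0 0 0"

```text
time: 12.5
position: [0.4635, -0.0136, 0.0563]
tcp_rot: [-0.0, 1.0, 0.0, 0.002]
contact_force: [0.4, 0.2, -0.4]
grip_width: 0.0232
```

```bash
python3 w.py w9.png | grep -E "^t|^yel"; python3 -c "
from h import *
s=snap('side');cv2.imwrite('pics/side3.png',cv2.resize(s['frame'][120:360,200:480,::-1],None,fx=2.5,fy=2.5))"
```

```text
t 12.5 tcp [463.5 -13.6  56.3] jaw deg -90.0 w 23.2 F [ 0.4  0.2 -0.4] down [ 0.004  0.001 -1.   ]
```

View pics/w9.png

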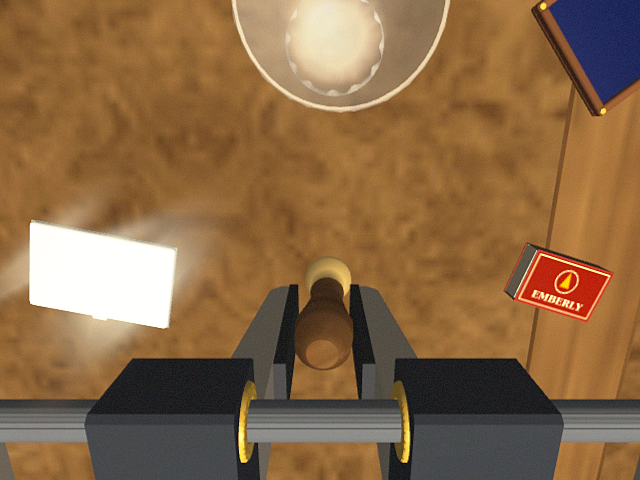

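View pics/side3.png

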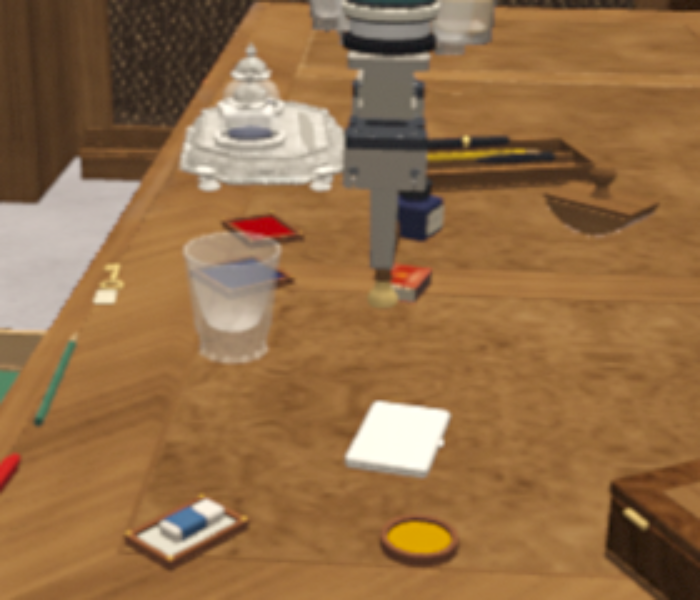

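The seal is held upright clear of the desk. I carry it to the yellow holder, passing above the card case.

Call:
carry_out:
  moves: "1 -0.5 2 0.5 0;1 -0.5 4 0 0;1 -0.5 4 0 0;1 -0.5 4 0 0;1 -0.5 4 0 0;1 -0.5 4 0 0;1 -0.4 4 0 0;1 0 3 0 0;1 0 0 0 0;1 0 0 0 0"

```text
time: 13.6
position: [0.427, 0.2759, 0.0582]
tcp_rot: [0.001, 1.0, 0.001, -0.001]
contact_force: [0.2, -0.5, -1.7]
grip_width: 0.0233
```

```bash
python3 w.py w10.png | grep -E "^t|^yel"; python3 -c "
from h import *
s=snap('side');cv2.imwrite('pics/side4.png',cv2.resize(s['frame'][180:420,200:480,::-1],None,fx=2.5,fy=2.5))"
```

```text
t 13.6 tcp [427.  275.9  58.2] jaw deg -89.9 w 23.3 F [ 0.2 -0.5 -1.7] down [-0.001 -0.002 -1.   ]
yellow (291, 214, 63, 55) z5 ctr [431.6 278.2] size [35.9 41.9] ang 9.6 | z12 ctr [433.7 278.2] size [35.  40.8] ang 9.6 | z16 ctr [434.8 278.2] size [34.4 40.1] ang 9.6
```

View pics/side4.png

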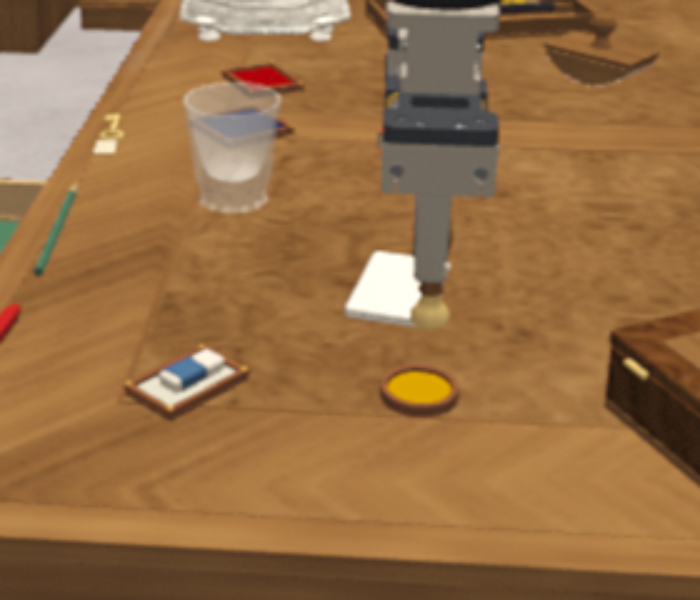

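View pics/w10.png

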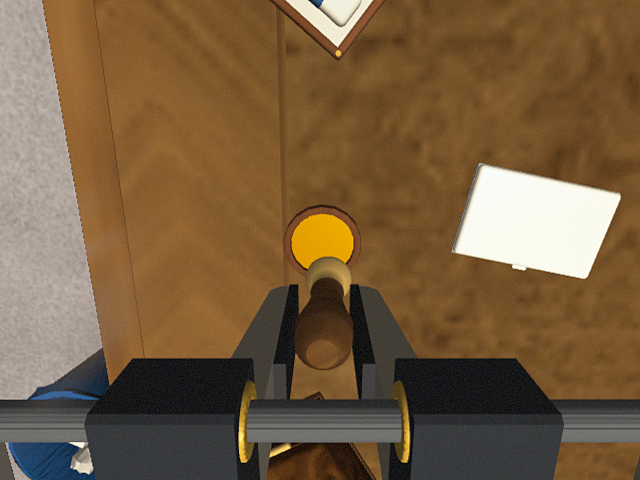

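The seal hangs upright just above the yellow holder (322,241). I lower it, release and raise.

Call:
carry_out:
  moves: "1 0.2 0.2 -1 0;1 0 0 -1.5 0;1 0 0 -1.2 0;1 0 0 -0.7 0;1 0 0 -0.4 0;1 0 0 0 0"

```text
time: 14.3
position: [0.4296, 0.2779, 0.0105]
tcp_rot: [0.0, 1.0, 0.0, -0.0]
contact_force: [-0.7, 0.5, -1.2]
grip_width: 0.0234
```

Call:
carry_out:
  moves: "1 0 0 -0.1 0;1 0 0 0 0;0 0 0 0 0;0 0 0 0 0;-0.2 0 0 0 0;-0.2 0 0 0 0;-0.2 0 0 0 0;-0.2 0 0 0 0"

```text
time: 15.1
position: [0.4298, 0.2784, 0.0102]
tcp_rot: [-0.0, 1.0, 0.0, -0.0]
contact_force: [0.0, -0.3, -0.1]
grip_width: 0.0553
```

Call:
carry_out:
  moves: "-0.2 0 0 2 0;-0.2 0 0 4 0;-0.2 0 0 4 0;-0.2 0 0 2 0;-0.2 0 0 0 0"

```text
time: 15.6
position: [0.4315, 0.2796, 0.1328]
tcp_rot: [-0.002, 1.0, 0.0, 0.002]
contact_force: [1.2, 0.6, 0.1]
grip_width: 0.0553
```

```bash
python3 w.py w11.png | grep -E "^t|^yel"; python3 -c "
from h import *
s=snap('side');cv2.imwrite('pics/side5.png',cv2.resize(s['frame'][180:420,200:480,::-1],None,fx=2.5,fy=2.5))"
```

```text
t 15.6 tcp [431.5 279.6 132.8] jaw deg -90.0 w 55.3 F [1.2 0.6 0.1] down [ 0.004  0.004 -1.   ]
yellow (303, 200, 50, 42) z5 ctr [432.5 278.2] size [34.5 42.1] ang 5.4 | z12 ctr [434.1 278.3] size [33.8 41.2] ang 5.4 | z16 ctr [435.1 278.3] size [33.4 40.7] ang 5.4
```

View pics/side5.png

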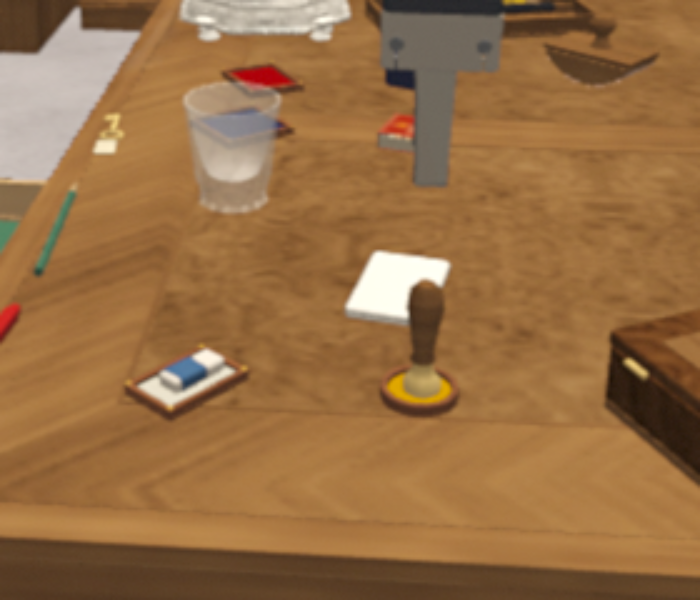

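View pics/w11.png

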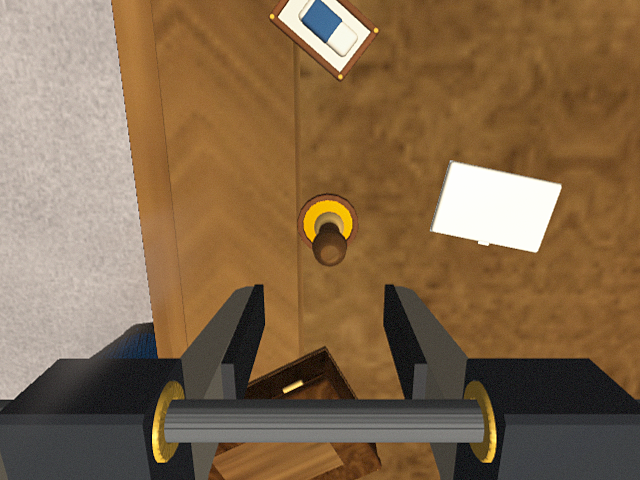

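The seal stands upright on the yellow felt. I move to view the right group.

Call:
carry_out:
  moves: "-1 0.6 -4.8 1 0;-1 0.6 -4.8 1 0;-1 0.6 -4.8 0 0;-1 0.6 -4.8 0 0;-1 0.6 -4.8 0 0;-1 0.6 -4.8 0 0;-1 0.6 -4.8 0 0;-1 0.6 -4.8 0 0;-1 0.6 -4.8 0 0;-1 0 -4.8 0 0"

```text
time: 16.7
position: [0.4833, -0.2031, 0.1486]
tcp_rot: [0.0, 1.0, 0.001, -0.001]
contact_force: [0.9, -1.1, -0.1]
grip_width: 0.092
```

Call:
carry_out:
  moves: "-1 0 0 0 0;-1 0 0 0 0"

```text
time: 16.9
position: [0.4822, -0.2029, 0.1487]
tcp_rot: [-0.0, 1.0, -0.002, -0.001]
contact_force: [-0.1, 1.2, -1.4]
grip_width: 0.0919
```

```bash
python3 w.py w12.png | grep -E "^t|^red|^nav"
```

```text
t 16.9 tcp [ 482.2 -202.9  148.7] jaw deg -90.2 w 91.9 F [-0.1  1.2 -1.4] down [-0.003  0.    -1.   ]
red (258, 243, 60, 44) z5 ctr [ 436.3 -168.3] size [48.6 31. ] ang 72.4 | z12 ctr [ 438.9 -169. ] size [47.6 30.3] ang 72.4 | z16 ctr [ 440.3 -169.4] size [47. 30.] ang 72.4
red (425, 24, 102, 90) z5 ctr [ 595.4 -325. ] size [53.5 66.1] ang 29.8 | z12 ctr [ 594.8 -322.6] size [52.5 64.8] ang 29.8 | z16 ctr [ 594.4 -321.2] size [51.8 64. ] ang 29.8
navy (451, 238, 72, 72) z5 ctr [ 427.9 -344.1] size [68.6 54.6] ang 54.1 | z12 ctr [ 430.6 -341.2] size [67.3 53.5] ang 54.1 | z16 ctr [ 432.2 -339.6] size [66.5 52.9] ang 54.1
navy (244, 8, 115, 124) z5 ctr [ 600.3 -184.4] size [65.7 66.2] ang 38.5 | z12 ctr [ 599.6 -184.7] size [64.4 64.9] ang 38.5 | z16 ctr [ 599.1 -184.9] size [63.7 64.1] ang 38.5
```

View pics/w12.png

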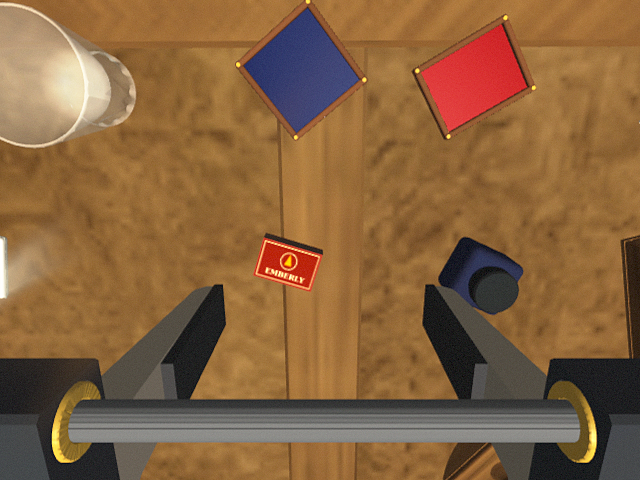

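The wrist view shows the navy holder (301,70), red holder (476,78), matchbox (289,262) with its dark striker on the far side, and the bottle (481,275). I enlarge the matchbox and bottle.

```bash
python3 - <<'E'
from h import *
import pickle
s=pickle.load(open('w.pkl','rb'));f=s['frame'][:,:,::-1]
a=cv2.resize(f[220:320,240:340],(400,400),interpolation=cv2.INTER_CUBIC);b=cv2.resize(f[225:325,430:530],(400,400),interpolation=cv2.INTER_CUBIC)
cv2.imwrite('pics/z12.png',np.hstack([a,b]))
pins=np.array([ray(s,u,v,.009) for u,v in [(505,17),(417,71),(448,136),(534,88)]]);print(pins.mean(0),pins.round(3)[:,:2])
pins=np.array([ray(s,u,v,.009) for u,v in [(308,2),(238,64),(296,137),(364,79)]]);print(pins.mean(0))
P=cloud(s)
for (x,y,z0,z1) in [(.44,-.169,.012,.02),(.43,-.34,.05,.065),(.43,-.34,.037,.043)]:
    q=P.reshape(-1,3);k=(q[:,2]>z0)&(q[:,2]<z1)&(abs(q[:,0]-x)<.05)&(abs(q[:,1]-y)<.05)
    rr=cv2.minAreaRect((q[k][:,:2]*1000).astype(np.float32));print(k.sum(),rr)
E
```

```text
[ 0.59426441 -0.32319123  0.009     ] [[ 0.638 -0.341]
 [ 0.6   -0.276]
 [ 0.551 -0.305]
 [ 0.588 -0.371]]
[ 0.60005153 -0.18471603  0.009     ]
2470 ((441.06463623046875, -169.16384887695312), (53.98741149902344, 37.77118682861328), 72.32166290283203)
1692 ((432.5852355957031, -337.728271484375), (35.738311767578125, 35.888946533203125), 70.83692169189453)
1228 ((433.3619079589844, -337.96502685546875), (48.41374206542969, 47.96697235107422), 63.6688346862793)
```

View pics/z12.png

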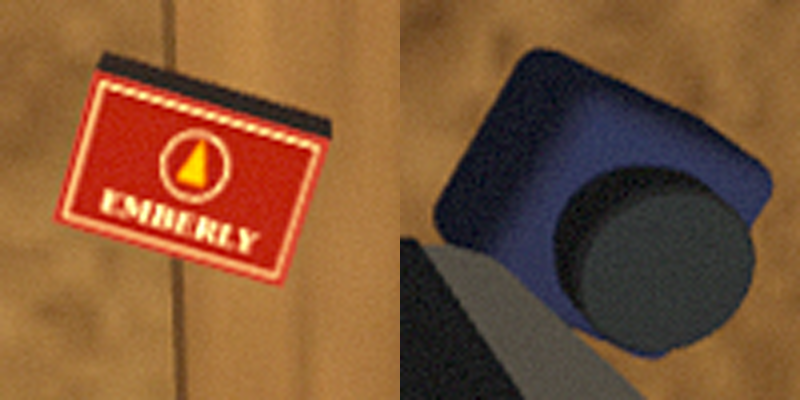

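The matchbox measures 54.0x37.8 mm at (441,-169), long axis at 72°, and the bottle is at (433,-338), sides at about 64°. The sizes match, so I approach the matchbox.

Call:
carry_out:
  moves: "-1 -0.5 0.4 -0.5 0.14;-1 -0.5 0.4 -1.5 0.14;-1 -0.5 0.4 -1.5 0.14;-1 -0.5 0.4 -1.5 0.14;-1 -0.5 0.4 -1.5 0.14;-1 -0.5 0.4 -1.5 0.14;-1 -0.5 0.4 -1.5 0.14;-0.5 -0.5 0.4 -1.5 0.14;-0.4 0 0.1 -1 0.14;-0.4 0 0 0 0"

```text
time: 17.95
position: [0.4427, -0.1656, 0.0288]
tcp_rot: [-0.002, 0.806, 0.591, -0.001]
contact_force: [0.1, -0.5, 0.4]
grip_width: 0.0702
```

Call:
carry_out:
  moves: "-0.4 0 0 0 0;-0.4 0 0 0 0"

```text
time: 18.15
position: [0.4444, -0.1681, 0.0306]
tcp_rot: [0.0, 0.808, 0.589, 0.0]
contact_force: [-0.2, 0.0, 1.0]
grip_width: 0.0643
```

```bash
python3 w.py w13.png | grep -E "^t|^red"
```

```text
t 18.15 tcp [ 444.4 -168.1   30.6] jaw deg -17.8 w 64.3 F [-0.2  0.   1. ] down [ 0.001 -0.    -1.   ]
red (601, 351, 39, 32) z5 ctr [ 609.2 -297.1] size [ 7.  34.1] ang 39.9 | z12 ctr [ 604.9 -290.9] size [ 6.7 33.1] ang 39.9 | z16 ctr [ 602.5 -287.3] size [ 6.6 32.5] ang 39.9
red (287, 228, 65, 87) z5 ctr [ 439.1 -173.3] size [55.9 38.5] ang 72.2 | z12 ctr [ 440.  -170.8] size [54.2 37.4] ang 72.2 | z16 ctr [ 440.5 -169.3] size [53.3 36.7] ang 72.2
```

View pics/w13.png

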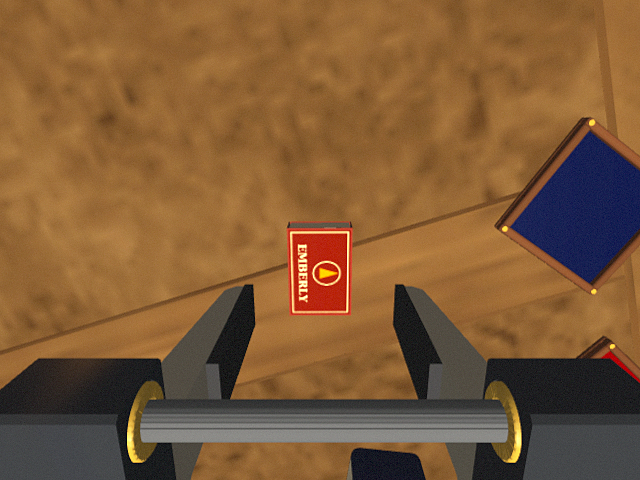

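The matchbox (320,269) is square between the jaws, so I go down and close.

Call:
carry_out:
  moves: "-0.4 -0.4 -0.1 -1.5 0;-0.4 0 0 -2 0;-0.4 0 0 -1.5 0;-0.4 0 0 -0.6 0;-0.4 0 0 0 0;1 0 0 0 0;1 0 0 0 0;1 0 0 0 0;1 0 0 0 0;1 0 0 0 0"

```text
time: 19.2
position: [0.4403, -0.1697, -0.0253]
tcp_rot: [0.0, 0.808, 0.589, 0.0]
contact_force: [-0.3, 0.6, 4.8]
grip_width: 0.0381
```

Call:
carry_out:
  moves: "1 0 0 0 0;1 0 0 1 0;1 0 0 2 0;1 0 0 3 0;1 0 0 0 0"

```text
time: 19.7
position: [0.442, -0.1705, 0.0372]
tcp_rot: [0.002, 0.808, 0.589, 0.002]
contact_force: [0.5, -0.8, 0.2]
grip_width: 0.0382
```

Call:
carry_out:
  moves: "1 2 -2 0.5 0.1;1 2.6 -2.6 0 0.12;1 2.6 -2.6 0 0.12;1 2.6 -2.6 0 0.12;1 2.6 -2.6 0 0.12;1 1.7 -1.8 0 0.12;1 1.2 -1.2 0 0.129;1 0 0 0 0;1 0 0 0 0"

```text
time: 20.6
position: [0.5917, -0.3232, 0.0383]
tcp_rot: [-0.001, 0.503, 0.864, 0.0]
contact_force: [-0.3, 0.9, -0.3]
grip_width: 0.038
```

```bash
python3 w.py w14.png | grep -E "^t|^red"
```

```text
t 20.6 tcp [ 591.7 -323.2   38.3] jaw deg 29.5 w 38.0 F [-0.3  0.9 -0.3] down [-0.002  0.001 -1.   ]
red (281, 206, 91, 158) z5 ctr [ 602.7 -340.6] size [ 56.1 108.3] ang 29.2 | z12 ctr [ 601.2 -338. ] size [ 54.5 105.1] ang 29.2 | z16 ctr [ 600.3 -336.5] size [ 53.5 103.3] ang 29.2
```

View pics/w14.png

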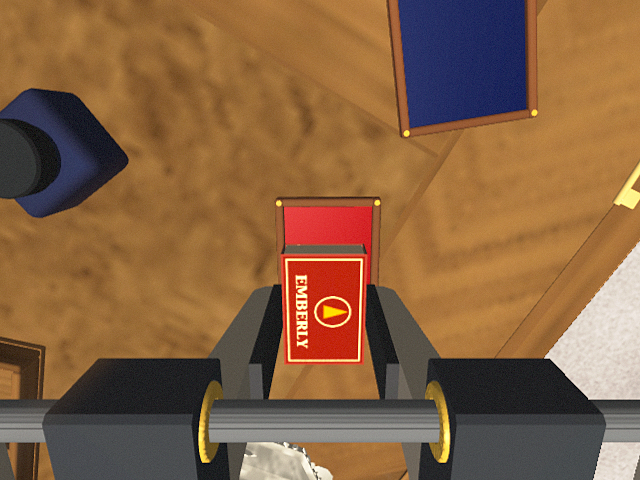

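The matchbox (324,308) lines up with the red holder. Before lowering, I check the clearance to the silver inkstand at the bottom of the view.

```bash
python3 - <<'E'
from h import *
import pickle
S=pickle.load(open('s0.pkl','rb'))
for n in S:
    q=cloud(S[n]).reshape(-1,3);k=(q[:,2]>.08)&(q[:,2]<.3)&(abs(q[:,0]-.6)<.15)&(q[:,1]<-.35)&(q[:,1]>-.6)
    if k.sum(): print(n,k.sum(),np.percentile(q[k],[1,50,99],axis=0).round(3).tolist(), q[k][:,1].max())
    k=(q[:,2]>.02)&(q[:,2]<.3)&(abs(q[:,0]-.6)<.15)&(q[:,1]<-.37)&(q[:,1]>-.7)
    if k.sum(): print(n,k.sum(),np.percentile(q[k],[1,50,99],axis=0).round(3).tolist(), q[k][:,1].max())
E
```

```text
scene 171 [[0.604, -0.525, 0.08], [0.624, -0.509, 0.092], [0.653, -0.493, 0.113]] -0.4908045391426251
scene 1322 [[0.534, -0.532, 0.021], [0.608, -0.493, 0.042], [0.692, -0.455, 0.108]] -0.4492716183346121
side 211 [[0.604, -0.531, 0.08], [0.628, -0.51, 0.097], [0.651, -0.495, 0.129]] -0.49058757822710636
side 2038 [[0.465, -0.69, 0.021], [0.617, -0.51, 0.042], [0.709, -0.455, 0.123]] -0.44306659174684254
```

Clear: anything above 80 mm is beyond y = -0.49. I lower and release.

Call:
carry_out:
  moves: "1 0.35 -0.15 -1.5 0;1 0 0 -2 0;1 0 0 -1.3 0;1 0 0 -0.7 0;1 0 0 -0.3 0;1 0 0 0 0;0.1 0 0 0 0;0 0 0 0 0;-0.2 0 0 0 0;-0.2 0 0 0 0"

```text
time: 21.65
position: [0.5966, -0.3253, -0.0184]
tcp_rot: [0.0, 0.502, 0.865, 0.0]
contact_force: [0.3, -0.6, 0.1]
grip_width: 0.0552
```

Call:
carry_out:
  moves: "-0.2 0 0 0 0;-0.2 0 0 1 0;-0.2 0 0 3 0;-0.4 0 0 4 0;-0.6 0 0 3 0;-0.6 0 0 0 0"

```text
time: 22.25
position: [0.5995, -0.3272, 0.0973]
tcp_rot: [0.005, 0.502, 0.865, 0.0]
contact_force: [-0.3, -0.5, 0.1]
grip_width: 0.0733
```

```bash
python3 w.py w15.png | grep -E "^t|^red|^navy"
```

```text
t 22.25 tcp [ 599.5 -327.2   97.3] jaw deg 29.7 w 73.3 F [-0.3 -0.5  0.1] down [ 0.009 -0.004 -1.   ]
red (300, 202, 43, 63) z5 ctr [ 598.4 -328.7] size [32.2 49.3] ang 29.6 | z12 ctr [ 597.4 -326.9] size [31.4 48.1] ang 29.6 | z16 ctr [ 596.9 -326. ] size [31.  47.4] ang 29.6
red (285, 180, 71, 89) z5 ctr [ 594.6 -323.3] size [53.4 69. ] ang 29.7 | z12 ctr [ 593.8 -321.7] size [52.1 67.4] ang 29.7 | z16 ctr [ 593.3 -320.8] size [51.4 66.5] ang 29.7
navy (56, 82, 99, 103) z5 ctr [ 420.  -341.3] size [66.9 54.2] ang 62.0 | z12 ctr [ 423.2 -339.3] size [65.3 52.9] ang 62.0 | z16 ctr [ 425.1 -338.2] size [64.4 52.2] ang 62.0
navy (376, 0, 104, 115) z5 ctr [ 600.3 -184.3] size [65.4 65.9] ang 38.4 | z12 ctr [ 599.3 -186. ] size [63.9 64.4] ang 38.4 | z16 ctr [ 598.7 -186.9] size [63.  63.5] ang 38.4
```

View pics/w15.png

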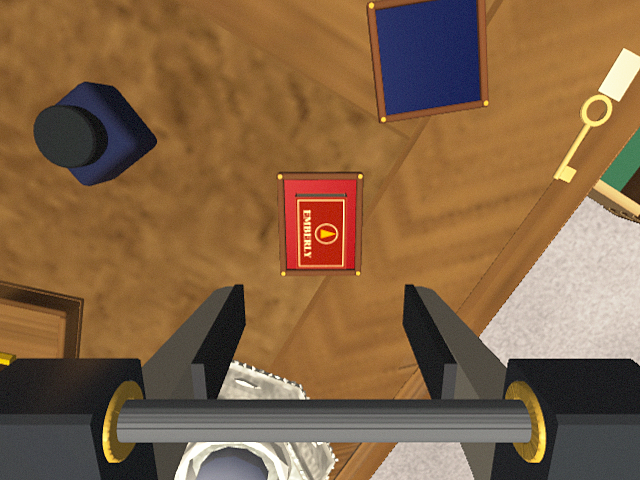

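The matchbox lies flat in the red holder (323,230), about 3 mm off centre. Last is the ink bottle.

Call:
carry_out:
  moves: "-1 -2 -0.15 0 -0.14;-1 -2.4 -0.15 0 -0.14;-1 -2.4 -0.15 0 -0.14;-1 -2.4 -0.15 0 -0.14;-1 -2.4 -0.15 0 -0.14;-1 -2.4 -0.15 0 -0.14;-1 -2 -0.15 0 -0.137;-1 -0.6 0 0 0;-1 0 0 0 0;-1 0 0 0 0"

```text
time: 23.3
position: [0.4314, -0.3353, 0.091]
tcp_rot: [0.0, 0.848, 0.53, 0.0]
contact_force: [0.6, -0.2, 0.9]
grip_width: 0.0919
```

```bash
python3 w.py w16.png | grep -E "^t"; python3 - <<'E'
from h import *
import pickle
s=pickle.load(open('w.pkl','rb'));q=cloud(s).reshape(-1,3)
for z0,z1 in [(.054,.066),(.036,.043),(.015,.035)]:
    k=(q[:,2]>z0)&(q[:,2]<z1)&(abs(q[:,0]-.433)<.04)&(abs(q[:,1]+.338)<.04)
    print(k.sum(),cv2.minAreaRect((q[k][:,:2]*1000).astype(np.float32)))
E
```

```text
t 23.3 tcp [ 431.4 -335.3   91. ] jaw deg -26.0 w 91.9 F [ 0.6 -0.2  0.9] down [ 0.  0. -1.]
2526 ((431.7869873046875, -338.27728271484375), (36.50281524658203, 35.146636962890625), 65.5105972290039)
2272 ((432.0804443359375, -337.85064697265625), (49.08056640625, 48.92106246948242), 64.62007141113281)
499 ((433.22576904296875, -335.0938415527344), (44.01706314086914, 50.330657958984375), 64.96827697753906)
```

View pics/w16.png

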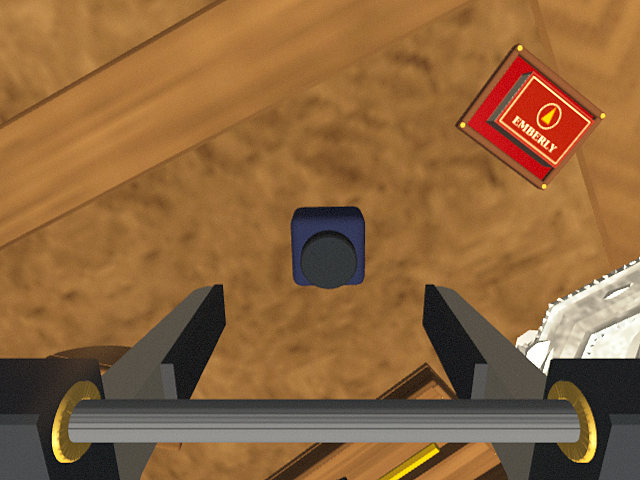

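The bottle (328,246) is square between the jaws. I descend.

Call:
carry_out:
  moves: "-1 0.05 -0.27 -2 0.014;-1 0 0 -3 0;-1 0 0 -3 0;-1 0 0 -2 0;-1 0 0 -1 0;-1 0 0 -0.3 0;-1 0 0 0 0"

```text
time: 24.05
position: [0.4313, -0.3386, -0.0217]
tcp_rot: [0.0, 0.845, 0.534, 0.0]
contact_force: [0.1, -1.0, 0.3]
grip_width: 0.0918
```

Call:
carry_out:
  moves: "1 0 0 0 0;1 0 0 0 0;1 0 0 0 0;1 0 0 0 0;1 0 0 0 0;1 0 0 0 0;1 0 0 0 0"
  force: 20

```text
time: 24.75
position: [0.4312, -0.3386, -0.0216]
tcp_rot: [0.0, 0.845, 0.534, 0.0]
contact_force: [0.0, 1.2, 2.3]
grip_width: 0.0498
```

Call:
carry_out:
  moves: "1 0 0 0 0;1 0 0 1 0;1 0 0 2 0;1 0 0 2 0;1 0 0 0 0"

```text
time: 25.25
position: [0.432, -0.3394, 0.0304]
tcp_rot: [0.002, 0.846, 0.534, 0.001]
contact_force: [0.1, 0.2, -2.1]
grip_width: 0.0498
```

Call:
carry_out:
  moves: "1 2 2 0.5 -0.06;1 2.8 2.6 0 -0.08;1 2.8 2.6 0 -0.08;1 2.8 2.6 0 -0.08;1 2.8 2.6 0 -0.08;1 2.2 1.9 0 -0.08;1 1.4 1.2 0 -0.004;1 0 0 0 0;1 0 0 0 0"

```text
time: 26.15
position: [0.5975, -0.1837, 0.0323]
tcp_rot: [-0.0, 0.946, 0.326, -0.001]
contact_force: [-1.1, -1.3, -1.4]
grip_width: 0.0498
```

```bash
python3 w.py w17.png | grep -E "^t|^navy"
```

```text
t 26.15 tcp [ 597.5 -183.7   32.3] jaw deg -52.0 w 49.8 F [-1.1 -1.3 -1.4] down [-0.002 -0.    -1.   ]
navy (261, 206, 126, 142) z5 ctr [ 586.3 -190.7] size [93.4 77.6] ang 38.0 | z12 ctr [ 588.5 -189. ] size [90.6 75.3] ang 38.0 | z16 ctr [ 589.8 -188. ] size [89. 74.] ang 38.0
```

View pics/w17.png

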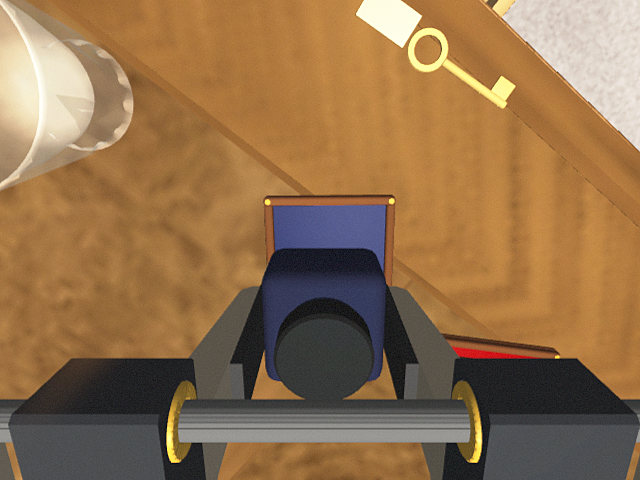

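The bottle hangs aligned over the navy holder and the tumbler is clear. I lower it.

Call:
carry_out:
  moves: "1 0.27 -0.1 -1.5 0;1 0 0 -1.5 0;1 0 0 -1 0;1 0 0 -0.5 0;1 0 0 -0.3 0;1 0 0 0 0"

```text
time: 26.8
position: [0.6012, -0.1845, -0.0153]
tcp_rot: [-0.0, 0.946, 0.325, -0.0]
contact_force: [-0.0, 0.6, -0.7]
grip_width: 0.0495
```

Call:
carry_out:
  moves: "1 0 0 -0.12 0;1 0 0 0 0;0 0 0 0 0;-0.4 0 0 0 0;-0.5 0 0 0 0;-0.5 0 0 0 0;-0.5 0 0 0 0;-0.5 0 0 0 0"

```text
time: 27.6
position: [0.6016, -0.1844, -0.016]
tcp_rot: [0.0, 0.946, 0.325, 0.0]
contact_force: [-0.2, 0.4, 0.6]
grip_width: 0.0691
```

Call:
carry_out:
  moves: "-0.5 0 0 1 0;-0.5 0 0 3 0;-0.5 0 0 4 0;-0.5 0 0 4 0;-0.5 0 0 4 0;-0.5 0 0 0 0;-0.5 0 0 0 0;-0.5 0 0 0 0"

```text
time: 28.4
position: [0.6007, -0.1838, 0.1431]
tcp_rot: [-0.001, 0.946, 0.325, -0.001]
contact_force: [0.1, -1.0, -0.1]
grip_width: 0.0688
```

```bash
python3 w.py w18.png | grep -E "^t|^navy"; python3 - <<'E'
from h import *
import pickle
s=pickle.load(open('w.pkl','rb'));q=cloud(s).reshape(-1,3)
for z0,z1 in [(.058,.072),(.041,.05)]:
    k=(q[:,2]>z0)&(q[:,2]<z1)&(abs(q[:,0]-.6)<.04)&(abs(q[:,1]+.185)<.04)
    print(k.sum(),cv2.minAreaRect((q[k][:,:2]*1000).astype(np.float32)),np.median(q[k][:,2]))
f=snap('side','side9.png');f=snap('scene');cv2.imwrite('pics/zoom9.png',cv2.resize(f['frame'][160:360,140:480,::-1],None,fx=2.35,fy=2.35))
E
```

```text
t 28.4 tcp [ 600.7 -183.8  143.1] jaw deg -52.0 w 68.8 F [ 0.1 -1.  -0.1] down [-0.002  0.001 -1.   ]
navy (287, 183, 78, 75) z5 ctr [ 599.1 -185.3] size [66.4 66.1] ang 38.0 | z12 ctr [ 600.5 -184.2] size [65.1 64.7] ang 38.0 | z16 ctr [ 601.2 -183.6] size [64.3 64. ] ang 38.0
1862 ((601.4453735351562, -182.85072326660156), (35.78525161743164, 35.34483337402344), 37.37579345703125) 0.06435548172805601
1727 ((601.5966796875, -182.87374877929688), (48.773494720458984, 49.10926818847656), 37.860565185546875) 0.044082795325741136
```

View pics/w18.png

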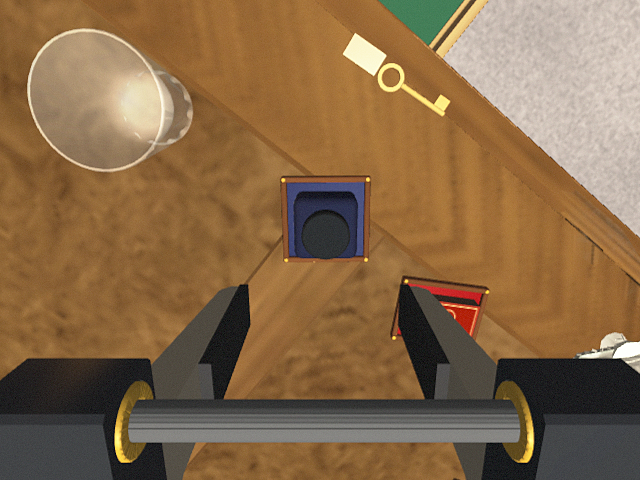

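View pics/zoom9.png

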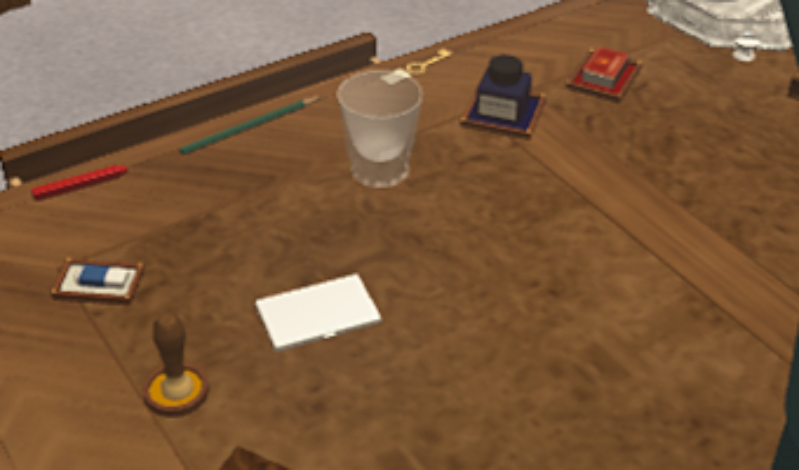

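View pics/side9.png

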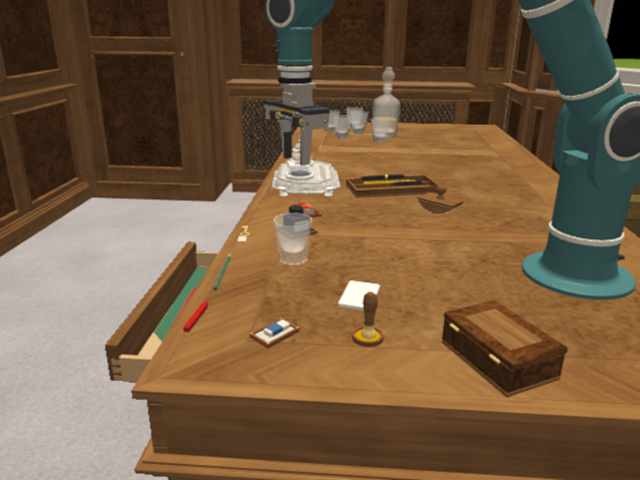

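All four sit in their own holders: bottle (505,90), matchbox (605,70), eraser (100,277) and seal (172,375) in the enlarged scene view. The tumbler and card case are where they were. I hand the job in.

```bash
python3 -c "
from h import *
print(workorder.sign_off())"
```

```text
the job is handed in; nothing more can be done
None
```

The eraser, wax seal, matchbox and ink bottle are each in their own holder, and I handed the job in at about 28.5 s of the 112 s allowed. The sign-off gives no verdict.

**Last checks**
- **Ink bottle:** about 2 mm from the holder's centre. Its cap top measured 64 mm above the desk against the expected 65 mm.
- **Matchbox:** about 3 mm from the holder's centre, lying flat.
- **Eraser:** flat and inside the rim. I judged its centring from its sleeve and by eye, at most 2 mm off.
- **Seal:** upright on its felt, judged by eye in two views. I released it about 1 mm from the holder's centre and did not measure it afterwards.
- **Bystanders and gripper:** the tumbler and card case show no movement in the pictures. The gripper was raised about 11 cm clear of everything.

**What disagreed:** the reported TCP height reads about 34 mm below the true fingertip height, as both the side and wrist cameras showed. Because of this, the first eraser grasp closed on air above it, without disturbing anything. I corrected for the offset in every later move.

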